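# Fetch the muller from behind the drying ware

### The job

In this porcelain painter's workshop the low muller stands on the wooden ware board, hemmed in behind the vase and the brush pot. First stand both the vase and the brush pot in the shallow white tray, then set the muller upright on the stone slab, centred on its round grey spot, and only then put the vase and the brush pot each back upright on the very spot (its own cork mat) where it stood at the start. It is porcelain: set everything down without dropping or toppling it, and leave the small dish and the capped jar on the board where they are.

Things in the scene. Friction and masses are not known exactly. Their poses are not given: they have to be found in the camera images.
- vase: white porcelain bottle vase, loose, 168 tall, 0.25-0.49 kg; body 66 across (35 to 105 above its foot), neck 30 across (128 to 155), lip 33 across, foot 48 across. Origin: centre of its underside, z up. Starts on either one of the two cork mats of the ware board. Grip the neck from above, about 148 above the underside.
- brushpot: white porcelain brush pot, loose, empty straight open cylinder 56 across, 130 tall, wall 4, 0.2-0.39 kg. Origin: centre of its underside, z up. Starts on the other cork mat. Grip it across its outside from above, about 115 above the underside.
- muller: white porcelain muller (hand grinder), loose, 55 tall, 0.14-0.28 kg: round base 52 across, 11 thick, tapering to a stem 28 across (19 to 50 above its underside). Origin: centre of its underside, z up. Starts on the bare wood of the ware board behind and between vase and brush pot, about 71 from the axis of each. Grip the stem from above, about 44 above the underside.
- wareboard: dark wooden board, fixed, 200 (its x) by 220 (its y), 12 thick, carrying two cork mats 78 across, 3 thick, centred at x -38, y +50 and -50 in its frame. Origin: centre of its underside, x roughly away from the robot, z up. Wood top at z 12, mat tops at z 15. Vase and brush pot start within 5 of the mat centres.
- tray: shallow white ceramic tray, fixed, open-topped, outside 280 (its x) by 180 (its y) by 22 high, walls 7, inner floor 7 above the origin (inner floor 266 by 166). The side area: at the robot's left or right. Origin: centre of its underside, z up.
- slab: flat marble grinding slab, fixed, 210 (its x) by 170 (its y), 10 thick, with a flat grey round spot 72 across in its middle. On the other side from the tray. Origin: centre of its underside, z up; its top lies 10 above.
- dish: small white footed dish, loose bystander, 52 across the rim, 34 tall, on the far corner of the ware board (its x about +70, y about +78). Origin: centre of its underside. Leave it alone.
- capjar: small amber glass jar with white cap, loose bystander, 47 across, 38 tall, on the other far corner of the ware board (its x about +70, y about -78). Origin: centre of its underside. Leave it alone.

How it is judged (in metres and radians):
On the way, in this order (a step that is already met when the one before it is completed fails the run):
1. vase and brush pot both stand released in the tray, the muller still in its place (x of vase in the frame of tray between -0.14 and 0.14 m and y of vase in the frame of tray between -0.09 and 0.09 m and z of vase in the frame of tray between 0 and 0.013 m and angle between each of vase, brushpot's own z axis and vertical below 0.15 rad and linear speed of each of vase, brushpot below 0.03 m/s and angular speed of each of vase, brushpot below 0.3 rad/s and contact force between the fingers and vase below 0.1 N and x of brushpot in the frame of tray between -0.14 and 0.14 m and y of brushpot in the frame of tray between -0.09 and 0.09 m and z of brushpot in the frame of tray between 0 and 0.013 m and contact force between the fingers and brushpot below 0.1 N and distance of muller from where it was at the start of the episode below 0.03 m), for 0.2 s.
2. the muller stands released on the slab's spot while vase and brush pot still stand in the tray (horizontal distance between muller and slab below 0.015 m and z of muller in the frame of slab between 0.005 and 0.016 m and angle between each of muller, vase, brushpot's own z axis and vertical below 0.15 rad and linear speed of each of muller, vase, brushpot below 0.03 m/s and angular speed of each of muller, vase, brushpot below 0.3 rad/s and contact force between the fingers and muller below 0.1 N and x of vase in the frame of tray between -0.14 and 0.14 m and y of vase in the frame of tray between -0.09 and 0.09 m and z of vase in the frame of tray between 0 and 0.013 m and contact force between the fingers and vase below 0.1 N and x of brushpot in the frame of tray between -0.14 and 0.14 m and y of brushpot in the frame of tray between -0.09 and 0.09 m and z of brushpot in the frame of tray between 0 and 0.013 m and contact force between the fingers and brushpot below 0.1 N), for 0.2 s.
At the end, for the whole second after the job is handed in: The muller stands upright on the slab within 15 mm of its centre; vase and brush pot stand upright, each within 15 mm of where it stood at the start; all three at rest and released (horizontal distance between muller and slab below 0.015 m and z of muller in the frame of slab between 0.005 and 0.016 m and angle between each of muller, vase, brushpot's own z axis and vertical below 0.15 rad and linear speed of each of muller, vase, brushpot below 0.03 m/s and angular speed of each of muller, vase, brushpot below 0.3 rad/s and contact force between the fingers and muller below 0.1 N and distance of each of vase, brushpot from where it was at the start of the episode below 0.015 m and contact force between the fingers and vase below 0.1 N and contact force between the fingers and brushpot below 0.1 N); the robot touches nothing.
It fails at once if the vase, brush pot or muller is toppled (leans over 45 degrees) (angle between any of vase, brushpot, muller's own z axis and vertical above 0.785 rad).
It fails at once if the vase, brush pot or muller is dropped (falls free of the fingers faster than 0.7 m/s, a fall of 25 mm) ((contact force between the fingers and vase below 0.05 N and linear speed of vase above 0.7 m/s) or (contact force between the fingers and brushpot below 0.05 N and linear speed of brushpot above 0.7 m/s) or (contact force between the fingers and muller below 0.05 N and linear speed of muller above 0.7 m/s)).
It fails at once if the dish or the capped jar is shifted by more than 25 mm (distance of any of dish, capjar from where it was at the start of the episode above 0.025 m).
It also fails if it takes over 115 s, if anything falls off the work surface, if the arm or the gripper's body presses on something with over 40 N, if the wrist force passes 120 N, or if a joint passes its speed limit or range.

### The arm

A 6-joint arm with a two-finger parallel gripper is mounted at the origin on the work surface. World frame = base frame: x ahead of the robot, y to its left, z up, the work surface at z = 0. Lengths are in mm, angles in rad, forces in N, time in s.
With the tool pointing down it reaches from about 400 to 925 mm from the base axis. Payload 12.5 kg.
Tool frame: the origin (TCP) lies at the centre of the arm's flange, where the gripper is bolted on; the fingertips stand 190 mm ahead of it and the grasp point (between the pads) lies 171 mm ahead of it; z points along the fingers, y is the direction in which the jaws open and shut (so a half turn about z gives the same grasp; the last joint's range is limited). The gripper opens to 95 mm and grips with 3 to 60 N. Pads are 20 mm wide; open, the fingers measure 119 mm over their backs; the gripper's body (75 mm by 180 mm) begins 59 mm behind the grasp point.
Start: joints at [-0.106, 0.491, 1.559, -0, 1.092, -0.106], TCP at [625, 0.023, 404.761] pointing down, gripper open.
Joint ranges: [-3.1, 3.1], [-0.84, 2.19], [0.05, 2.79], [-1.13, 4.28], [0.06, 2.93], [-2.69, 2.69]. Speed limits (rad/s): [2.22, 2.22, 2.79, 3.14, 3.14, 3.14].

### API

Orientations are given as [roll, pitch, yaw] about the fixed x, y, z axes, in that order (R = Rz(yaw) Ry(pitch) Rx(roll)).
In Python, from cell import * gives the robot as it stands.
- The arm moves only by the tool step_arm, never from a script. Its argument "rows" is a list of rows, each an object with "delta_pos": the shift along the tool's x, y, z in cm, a list of three; "spin": the turn about the tool's z in degrees. A call has 1 to 5 rows; each row is the pose to reach, as a shift and turn from the pose measured when the call began, along the tool's axes at that moment; what a row does not reach only later rows make up. A row lasts 1/10 s, in which the tool goes at most 50 mm and 8.59 degrees, less where a joint would pass 70% of its speed; a pose out of reach is approached as far as the arm can. A call with a gripper value outside its range is refused whole. "jaw" is the opening, from 0 (shut) to 1 (fully open), set as the call begins (left out, the last holds). The fingers move at their own pace and stop on an object; the grip force is fixed at half the most. Time passes only in rows, so rows that repeat a pose let the fingers close. It gives the time, the measured TCP pose, the force and the opening at its end, in the units of the state.
- state(): the state, without advancing time (a new reading comes with each control period).
- read_camera(name): name is "scene" or "side" or "wrist"; returns (picture, depth): 420x560x3 uint8, blue, green, red; 420x560 float32, mm along the optical axis (not along the pixel's ray), 0 where there is no reading.
- camera_info(name): a dict with "camera_matrix" (3x3 intrinsics, pixels), "k1" (the pictures are not rectified: a ray, as slopes to the right and down, at radius r is drawn at 1 + k1 r^2 times it, then the intrinsics apply), "R" (3x3) and "t" (3): a world point X has camera coordinates R X + t. Camera axes: x right, y down, z forward; pixel columns grow to the right and rows downward; lengths in mm; the calibration is good to about 2 mm. A picture is of the moment at which its call begins: read the wrist's pose just before it. camera_info takes no time and is no camera call; for the wrist camera it gives the pose at the moment of the call.
- job_done(): hands the job in, once; it reports no verdict.
The state is a dict: "t": time; "joints": joint angles; "qvel": joint speeds; "tau": joint torques, N m; "eef_pos": TCP position; "tcp_rot": TCP orientation; "ft_force": force on the tool from outside, world axes, zero at the start; "moment": the same for the moment, N m; "opening": opening from 0.0 (shut) to 1.0 (fully open).
Only numpy, scipy, OpenCV 4.12 (cv2) and the standard library are available. Lean on these libraries where they do the work, as an engineer would, in place of code of your own. Each camera call takes 0.05 s, during which the arm holds its last target.

## Working session

There is one attempt and no reset: what is moved stays moved. The work goes in short steps, Python scripts to look and compute and a tool call to move; the robot and the scene stay as the last step left them, time stands still between calls to the robot, and variables do not carry over. Pictures are saved under pics/ and viewed, and the job is handed in when it is done.

Besides the shell and the picture viewer there is one more tool, called after "Emit:" as a command line: name --argument value ..., lists and objects as JSON in quotes. step_arm: Moves the arm, as the interface text tells. Its arguments: {"type":"object","properties":{"rows":{"type":"array","items":{"type":"object","properties":{"delta_pos":{"type":"array","items":{"type":"number"}},"spin":{"type":"number"}}}},"jaw":{"type":"number"}},"required":["rows"]}

```bash
ls; mkdir -p pics
python3 - <<'E'
from cell import *
import cv2,numpy as np
print(state())
for n in("scene","side","wrist"):
    i=camera_info(n); print(n,i)
    p,d=read_camera(n); cv2.imwrite(f"pics/{n}0.png",p); np.save(f"pics/{n}0.npy",d); cv2.imwrite(f"pics/{n}0raw.png",p)
E
```

```text
pics
{'t': 0.0, 'joints': array([-1.05594877e-01,  4.91553717e-01,  1.55947992e+00, -1.23727529e-05,
        1.09168648e+00, -1.05606748e-01]), 'qvel': array([ 0.00069688,  0.00252551, -0.00139465, -0.00182687,  0.00029533,
       -0.00148265]), 'tau': array([-9.52334158e-04, -6.12640929e+01, -2.58175153e+01,  6.92750537e-02,
        4.83079045e-02, -1.38641695e-05]), 'eef_pos': array([6.24957402e+02, 2.95369129e-02, 4.04154764e+02]), 'tcp_rot': array([-3.14047031e+00, -1.07934537e-04,  1.57081385e+00]), 'ft_force': array([-0.05217975,  0.67416028, -0.08216671]), 'moment': array([0.02228828, 0.0073291 , 0.00994439]), 'opening': 0.9998724205512665}
scene {'camera_matrix': array([[413.07166447,   0.        , 280.44987952],
       [  0.        , 413.07166447, 210.58385215],
       [  0.        ,   0.        ,   1.        ]]), 'k1': -0.053719032125450025, 'R': array([[-0.73938872,  0.67326924, -0.00358494],
       [ 0.55897047,  0.61087953, -0.56069441],
       [-0.37530833, -0.41657499, -0.82801506]]), 't': array([ 427.11601691, -278.75230286, 1064.94636058])}
side {'camera_matrix': array([[415.27286411,   0.        , 278.22554316],
       [  0.        , 415.27286411, 214.19964204],
       [  0.        ,   0.        ,   1.        ]]), 'k1': -0.1272444438879623, 'R': array([[ 0.98655325, -0.16343497,  0.0013012 ],
       [-0.1224619 , -0.74445043, -0.656351  ],
       [ 0.10823938,  0.64736586, -0.75445455]]), 't': array([-561.01674564,   87.67965539, 1023.14405953])}
wrist {'camera_matrix': array([[323.06720918,   0.        , 282.85821284],
       [  0.        , 323.06720918, 211.22084462],
       [  0.        ,   0.        ,   1.        ]]), 'k1': 0.0018132108504905042, 'R': array([[ 9.99999184e-01,  2.59562224e-04, -1.25118252e-03],
       [ 5.67834510e-04, -9.67429146e-01,  2.53141313e-01],
       [-1.14472451e-03, -2.53141817e-01, -9.67428504e-01]]), 't': array([-624.83910642,  -27.63835284,  389.49799696])}
```

View pics/scene0.png

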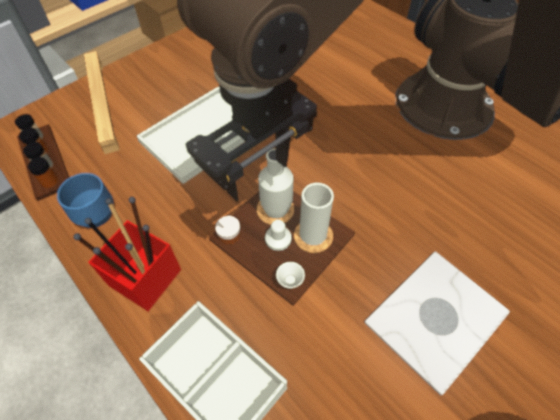

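View pics/side0.png

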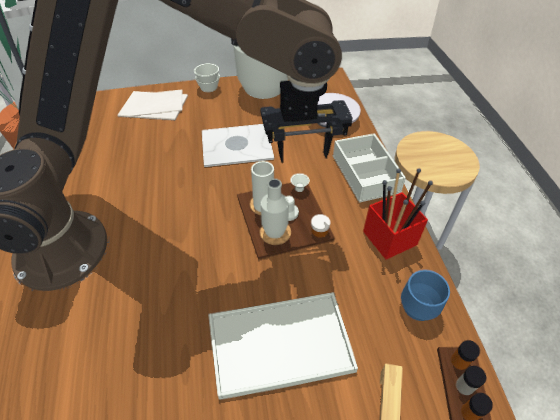

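View pics/wrist0.png

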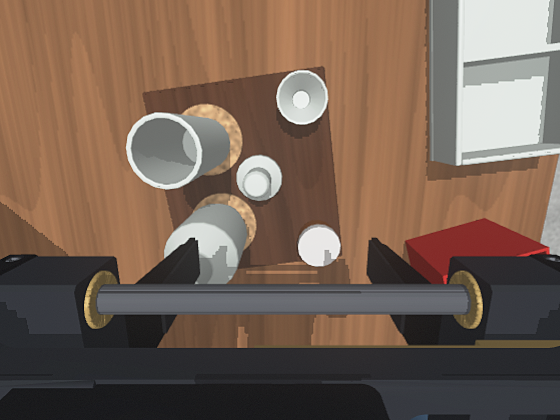

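The tray is at the robot's right (−y) and the slab at its left. The vase is on the −y mat and the brush pot on the +y mat, with the muller behind and between them. In the wrist picture the pot rim is at (165,150), the muller top at (257,183), and the vase lip is hidden by a finger. I'll measure all of these next.

```bash
cat > h.py <<'E'
import cv2,numpy as np,json,os
from cell import *
def rays(i,px):
    u=cv2.undistortPoints(np.asarray(px,float).reshape(-1,1,2),i["camera_matrix"],np.array([i["k1"],0,0,0.])).reshape(-1,2)
    d=np.c_[u,np.ones(len(u))]
    return -i["R"].T@i["t"], d@i["R"], d
def plane(i,px,z):
    c,w,_=rays(i,px); return c+w*((z-c[2])/w[:,2])[:,None]
def cloud(i,d):
    h,w=d.shape; v,u=np.mgrid[:h,:w]; px=np.c_[u.ravel(),v.ravel()]
    c,W,_=rays(i,px); P=c+W*d.ravel()[:,None]; P[d.ravel()<=0]=np.nan
    return P.reshape(h,w,3)
def proj(i,X):
    r,_=cv2.Rodrigues(i["R"]); return cv2.projectPoints(np.asarray(X,float).reshape(-1,1,3),r,i["t"],i["camera_matrix"],np.array([i["k1"],0,0,0.]))[0].reshape(-1,2)
def circ(xy):
    A=np.c_[2*xy,np.ones(len(xy))]; s=np.linalg.lstsq(A,(xy**2).sum(1),rcond=None)[0]
    return s[0],s[1],np.sqrt(s[2]+s[0]**2+s[1]**2)
E
python3 - <<'E'
from h import *
import pickle
I={n:camera_info(n) for n in("scene","side","wrist")}
pickle.dump(I,open("pics/info0.pkl","wb"))
for n in I:
    p=cv2.imread(f"pics/{n}0.png"); d=np.load(f"pics/{n}0.npy"); P=cloud(I[n],d)
    hsv=cv2.cvtColor(p,cv2.COLOR_BGR2HSV)
    z=P[...,2]
    print(n)
    # table check
    print(" table z", np.nanmedian(z[(abs(z)<15)]))
    if n!="side":
        pass
    white=(hsv[...,1]<60)
    box=lambda x0,x1,y0,y1:(P[...,0]>x0)&(P[...,0]<x1)&(P[...,1]>y0)&(P[...,1]<y1)
    for nm,zl,zh in(("vaselip",176,190),("potrim",140,150),("mull",62,70),("dish",42,50),("jar",46,54)):
        m=white&(z>zl)&(z<zh)&box(450,720,-150,250)
        k,l,s,c=cv2.connectedComponentsWithStats(m.astype(np.uint8))
        for j in range(1,k):
            if s[j,4]>15:
                q=P[l==j]; print(" ",nm,s[j,4],c[j].round(),q.mean(0).round(1),(q.max(0)-q.min(0)).round(1))
E
```

```text
scene
 table z 0.9960136332015281
  vaselip 135 [272. 157.] [559.2 -42.  182.9] [25.2 30.4  9.7]
  potrim 95 [275. 174.] [559.6 -33.3 144. ] [34.3 31.2 10. ]
  potrim 252 [317. 196.] [539.6  53.2 144.3] [56.3 55.2  8.1]
  mull 76 [275. 205.] [572. -23.  66.] [46.8 46.8  8. ]
  mull 135 [278. 226.] [598.9  15.9  66.4] [25.7 25.1  7.7]
  mull 57 [313. 229.] [555.1  65.9  66.2] [39.1 44.4  7.7]
  dish 22 [272. 212.] [577.  -25.   45.4] [17.8 28.5  7.9]
  dish 23 [223. 220.] [661.4 -73.7  49. ] [13.8 13.3  3.1]
  dish 22 [231. 219.] [649.6 -65.7  49. ] [ 9.  20.1  2.5]
  dish 34 [221. 226.] [673.  -67.   49.2] [23.  20.6  2.6]
  dish 109 [230. 232.] [668.5 -43.7  47.6] [43.9 30.4  7.9]
  dish 53 [312. 235.] [554.8  66.1  46.2] [35.7 41.9  7.7]
  dish 32 [277. 235.] [605.2  21.9  46.3] [19.5 19.1  7.5]
  dish 215 [290. 273.] [640.8  96.   45.1] [49.9 50.4  6.5]
  jar 46 [276. 210.] [570.9 -19.9  50.6] [40.6 34.6  7.6]
  jar 404 [227. 226.] [664.8 -56.8  50.1] [46.4 46.1  7. ]
  jar 53 [312. 234.] [555.9  66.6  49.9] [34.8 36.1  7.8]
  jar 34 [277. 234.] [605.1  21.5  49.8] [19.5 19.2  7.9
[... 1272 characters left out ...]
[255. 184.] [597.6  16.4  65.3] [25.3 25.5  5.9]
  mull 129 [226. 216.] [567.5 -15.6  66. ] [48.2 33.2  7.9]
  dish 718 [302.  97.] [643.8 100.6  44.2] [50.6 49.8  5. ]
  dish 61 [221. 140.] [561.7  58.7  46.2] [14.5 42.7  7.7]
  dish 111 [179. 149.] [518.2  50.   46. ] [17.5 41.4  8. ]
  dish 28 [261. 172.] [602.   26.4  46. ] [21.1 10.3  7.9]
  dish 1302 [318. 246.] [663.9 -54.9  48.6] [46.1 46.7  7.9]
  jar 67 [220. 142.] [561.4  57.3  50.3] [14.3 46.2  7.8]
  jar 122 [178. 149.] [518.3  50.2  50.1] [18.8 41.4  7.9]
  jar 21 [264. 173.] [605.   25.7  50. ] [13.6 10.6  7.8]
  jar 63 [231. 212.] [570.  -15.7  51.1] [37.8 27.1  6.4]
  jar 1329 [318. 246.] [664.1 -55.5  48.8] [45.3 46.7  5.1]
```

Run:
```python
from h import *
import pickle
I=pickle.load(open("pics/info0.pkl","rb"))
def rim(n,cx,cy,zt,r,lo):
    d=np.load(f"pics/{n}0.npy"); P=cloud(I[n],d)
    m=(P[...,2]>zt-lo)&(P[...,2]<zt+8)&(np.hypot(P[...,0]-cx,P[...,1]-cy)<r+8)
    c=max(cv2.findContours(m.astype(np.uint8),0,1)[0],key=cv2.contourArea).reshape(-1,2)
    X=plane(I[n],c,zt); return cv2.minEnclosingCircle(X[:,:2].astype(np.float32)),circ(X[:,:2]),len(c)
for nm,cx,cy,zt,r in(("pot",538.5,53.5,145,28),("vase",555,-43,183,16.5),("mull",598,15,67,14),("dish",643,101,46,26),("jar",664,-57,50,23.5)):
    for n in I:
        try: print(nm,n,rim(n,cx,cy,zt,r,3))
        except Exception as e: print(nm,n,"-",e)
for n in("scene","side"):
    p=cv2.imread(f"pics/{n}0.png"); hsv=cv2.cvtColor(p,cv2.COLOR_BGR2HSV); d=np.load(f"pics/{n}0.npy"); P=cloud(I[n],d)
    z=P[...,2]
    # slab: low saturation, y>100, z 3..18
    sl=(hsv[...,1]<50)&(z>2)&(z<20)&(P[...,1]>120)&(P[...,0]>300)&(P[...,0]<800)
    sl=cv2.morphologyEx(sl.astype(np.uint8),cv2.MORPH_CLOSE,np.ones((3,3)))
    c=max(cv2.findContours(sl,0,2)[0],key=cv2.contourArea)
    X=plane(I[n],c.reshape(-1,2),10)[:,:2]
    print(n,"slab",cv2.minAreaRect(X.astype(np.float32)))
    msk=np.zeros_like(sl); cv2.drawContours(msk,[c],-1,1,-1); msk=cv2.erode(msk,np.ones((9,9)))
    g=cv2.GaussianBlur(p,(3,3),0).max(2); print(" grey lv",np.percentile(g[msk>0],[5,10,20,50,80]))
    t,sp=cv2.threshold(g[msk>0],0,255,cv2.THRESH_OTSU); sp=((g<t)&(msk>0)).astype(np.uint8)
    c=max(cv2.findContours(sp,0,1)[0],key=cv2.contourArea).reshape(-1,2)
    X=plane(I[n],c,10)[:,:2]; print(" spot",t,circ(X),c.mean(0))
    tr=(hsv[...,1]<60)&(z>-4)&(z<32)&(P[...,1]<-110)&(P[...,0]>300)&(P[...,0]<800)
    tr=cv2.morphologyEx(tr.astype(np.uint8),cv2.MORPH_CLOSE,np.ones((5,5)))
    c=max(cv2.findContours(tr,0,2)[0],key=cv2.contourArea)
    X=plane(I[n],c.reshape(-1,2),22)[:,:2]; print(" tray",cv2.minAreaRect(X.astype(np.float32)),c.reshape(-1,2).min(0),c.reshape(-1,2).max(0))
```

```text
pot scene (((538.9519653320312, 53.22147750854492), 28.869890213012695), (np.float64(538.5144671251809), np.float64(53.11913548733264), np.float64(27.463888935386876)), 82)
pot side (((537.2821655273438, 49.213863372802734), 28.955034255981445), (np.float64(537.8661868453519), np.float64(49.91488902902756), np.float64(26.722618582366646)), 54)
pot wrist (((538.6944580078125, 54.226173400878906), 27.794015884399414), (np.float64(538.5334564725154), np.float64(54.29047431570052), np.float64(27.189592128364296)), 219)
vase scene (((555.962158203125, -40.99563217163086), 16.907123565673828), (np.float64(556.5404895330398), np.float64(-41.864852747307395), np.float64(12.961970130925792)), 41)
vase side (((552.6000366210938, -44.7395133972168), 15.96895694732666), (np.float64(552.7518374438778), np.float64(-44.38867883560488), np.float64(14.808512134623786)), 34)
vase wrist (((566.4135131835938, -30.511640548706055), 1.0642638206481934), (np.float64(566.3310343227196), np.float64(-30.600300472710842), np.float64(0.7943617196605935)), 7)
mull scene (((598.7359619140625, 15.630398750305176),
[... 1633 characters left out ...]
 184. 232. 239. 241.]
 spot 211.0 (np.float64(490.41731683132235), np.float64(326.9726584052636), np.float64(34.395724556818216)) [438.27102804 316.17757009]
 tray ((534.4447021484375, -326.6502685546875), (255.90347290039062, 195.79783630371094), 1.9944363832473755) [137  87] [231 182]
side slab ((490.19805908203125, 321.0586853027344), (178.75396728515625, 209.5792999267578), 89.86425018310547)
 grey lv [180. 181. 226. 238. 240.]
 spot 210.0 (np.float64(490.57671709592455), np.float64(326.6908169413015), np.float64(33.46328567203954)) [236.03846154 142.61538462]
 tray ((516.2789916992188, -339.1346435546875), (279.98883056640625, 186.40536499023438), 1.8584091663360596) [209 292] [357 398]
```

Emit:
step_arm --rows '[{"delta_pos":[-2.1,-3.5,0]},{"delta_pos":[-4.25,-7.05,0]},{"delta_pos":[-4.25,-7.05,0]},{"delta_pos":[-4.25,-7.05,0]},{"delta_pos":[-4.25,-7.05,0]}]' --jaw 1

```text
invalid input at $.rows[0]: expected keys delta_pos, spin
```

Run:
```python
from h import *
s=state();print(s["eef_pos"],s["tcp_rot"]); i=camera_info("wrist")
p,d=read_camera("wrist"); cv2.imwrite("pics/w1.png",p)
P=cloud(i,d)
for nm,cx,cy,zt,r in(("pot",538.5,53.5,145,28),("vase",554.5,-42.5,183,16.5),("mull",598,15,67,14)):
    m=(P[...,2]>zt-3)&(P[...,2]<zt+8)&(np.hypot(P[...,0]-cx,P[...,1]-cy)<r+8)
    c=max(cv2.findContours(m.astype(np.uint8),0,1)[0],key=cv2.contourArea).reshape(-1,2)
    X=plane(i,c,zt); print(nm,cv2.minEnclosingCircle(X[:,:2].astype(np.float32)),len(c))
```

```text
[6.24989747e+02 2.84858987e-02 4.04315153e+02] [-3.14078492e+00 -9.30824367e-05  1.57081722e+00]
pot ((538.6944580078125, 54.226173400878906), 27.794015884399414) 221
vase ((566.4133911132812, -30.3551025390625), 1.1191136837005615) 8
mull ((597.3761596679688, 16.377470016479492), 12.40086555480957) 72
```

View pics/w1.png

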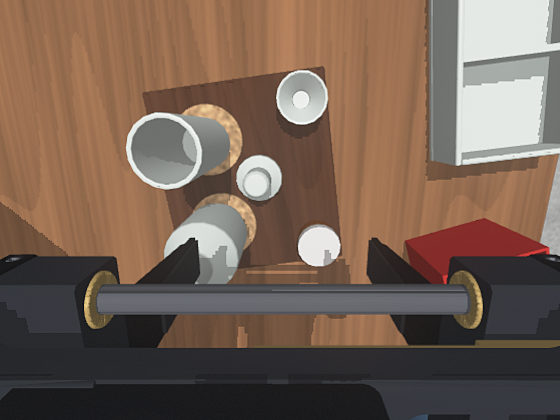

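The call was refused because every row needs a spin, so the arm hasn't moved and the picture is unchanged. I'll send it again with spin added.

Emit:
step_arm --rows '[{"delta_pos":[-2.1,-3.5,0],"spin":0},{"delta_pos":[-4.25,-7.05,0],"spin":0},{"delta_pos":[-4.25,-7.05,0],"spin":0},{"delta_pos":[-4.25,-7.05,0],"spin":0},{"delta_pos":[-4.25,-7.05,0],"spin":0}]' --jaw 1

```text
t: 0.7
eef_pos: [555.1, -42.3, 404.5]
tcp_rot: [3.142, -0.0, 1.571]
ft_force: [-0.9, 0.1, 0.5]
opening: 0.997
```

Run:
```python
from h import *
s=state();print(s["eef_pos"],s["tcp_rot"],s["t"]); i=camera_info("wrist")
p,d=read_camera("wrist"); cv2.imwrite("pics/w2.png",p)
P=cloud(i,d)
for nm,cx,cy,zt,r in(("pot",538.5,53.5,145,28),("vase",554.5,-42.5,183,16.5),("mull",598,15,67,14)):
    m=(P[...,2]>zt-3)&(P[...,2]<zt+8)&(np.hypot(P[...,0]-cx,P[...,1]-cy)<r+8)
    k=[c for c in cv2.findContours(m.astype(np.uint8),0,1)[0]]
    if not k: continue
    c=max(k,key=cv2.contourArea).reshape(-1,2)
    X=plane(i,c,zt); print(nm,cv2.minEnclosingCircle(X[:,:2].astype(np.float32)),len(c))
```

```text
[555.08144391 -42.29583738 404.54309687] [ 3.14155486e+00 -5.00770934e-05  1.57080243e+00] 0.7
pot ((537.7980346679688, 53.840755462646484), 27.613121032714844) 234
vase ((552.3871459960938, -38.816162109375), 16.000944137573242) 133
mull ((596.4973754882812, 15.735000610351562), 12.372751235961914) 80
```

View pics/w2.png

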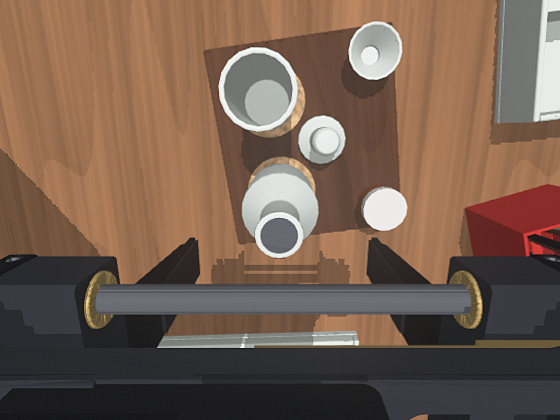

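The wrist picture shows the vase lip at (279,235), centred between the fingers at columns 195 and 370. The three views agree within about 3 mm on (553.5, −41). Descending.

Emit:
step_arm --rows '[{"delta_pos":[0.1,-0.15,2.5],"spin":0},{"delta_pos":[0.1,-0.15,5.0],"spin":0},{"delta_pos":[0.1,-0.15,7.0],"spin":0},{"delta_pos":[0.1,-0.15,7.0],"spin":0},{"delta_pos":[0.1,-0.15,7.0],"spin":0}]' --jaw 1

```text
t: 1.25
eef_pos: [554.2, -40.9, 334.5]
tcp_rot: [-3.141, -0.0, 1.572]
ft_force: [-0.6, -0.4, -0.1]
opening: 0.999
```

Emit:
step_arm --rows '[{"delta_pos":[0,0,0],"spin":0},{"delta_pos":[0,0,0],"spin":0},{"delta_pos":[0,0,0],"spin":0},{"delta_pos":[0,0,0],"spin":0},{"delta_pos":[0,0,0],"spin":0}]' --jaw 0

```text
t: 1.75
eef_pos: [554.2, -40.9, 334.8]
tcp_rot: [-3.141, -0.0, 1.572]
ft_force: [-0.2, 0.3, 0.1]
opening: 0.64
```

Emit:
step_arm --rows '[{"delta_pos":[0,0,0],"spin":0},{"delta_pos":[0,0,0],"spin":0},{"delta_pos":[0,0,0],"spin":0},{"delta_pos":[0,0,0],"spin":0},{"delta_pos":[0,0,0],"spin":0}]' --jaw 0

```text
t: 2.25
eef_pos: [554.2, -40.9, 334.7]
tcp_rot: [-3.141, -0.0, 1.572]
ft_force: [-1.2, 0.0, 0.6]
opening: 0.324
```

Emit:
step_arm --rows '[{"delta_pos":[0,0,0],"spin":0},{"delta_pos":[0,0,0],"spin":0},{"delta_pos":[0,0,0],"spin":0},{"delta_pos":[0,0,0],"spin":0}]' --jaw 0

```text
t: 2.65
eef_pos: [554.2, -40.9, 334.7]
tcp_rot: [-3.141, -0.0, 1.572]
ft_force: [-0.6, 1.0, -0.2]
opening: 0.325
```

Emit:
step_arm --rows '[{"delta_pos":[0,0,-0.5],"spin":0},{"delta_pos":[0,0,-2.0],"spin":0},{"delta_pos":[0,0,-4.0],"spin":0},{"delta_pos":[0,0,-5.0],"spin":0},{"delta_pos":[0,0,-5.0],"spin":0}]'

```text
t: 3.15
eef_pos: [554.2, -40.9, 385.8]
tcp_rot: [3.14, 0.0, 1.572]
ft_force: [-0.2, -0.3, -4.2]
opening: 0.32
```

Emit:
step_arm --rows '[{"delta_pos":[-1.4,-0.5,0],"spin":0},{"delta_pos":[-4.2,-1.5,0],"spin":0},{"delta_pos":[-7.5,-2.7,0],"spin":0},{"delta_pos":[-11.0,-4.0,0],"spin":0},{"delta_pos":[-14.8,-5.4,0],"spin":0}]'

```text
t: 3.65
eef_pos: [499.2, -190.5, 384.8]
tcp_rot: [3.141, -0.0, 1.572]
ft_force: [0.4, -0.2, -4.1]
opening: 0.322
```

Run:
```python
from h import *
s=state();print(s["eef_pos"],s["tcp_rot"],s["t"],s["ft_force"],s["opening"]); i=camera_info("wrist")
p,d=read_camera("wrist"); cv2.imwrite("pics/w3.png",p); 
i=camera_info("side");p,d=read_camera("side"); cv2.imwrite("pics/s3.png",p)
P=cloud(i,d);z=P[...,2];hsv=cv2.cvtColor(p,cv2.COLOR_BGR2HSV)
```

```text
[ 499.24270949 -190.54277814  384.82660466] [ 3.14137710e+00 -4.19863937e-04  1.57230016e+00] 3.65 [ 0.40759916 -0.15682512 -4.0860566 ] 0.32227309723886927
```

View pics/s3.png

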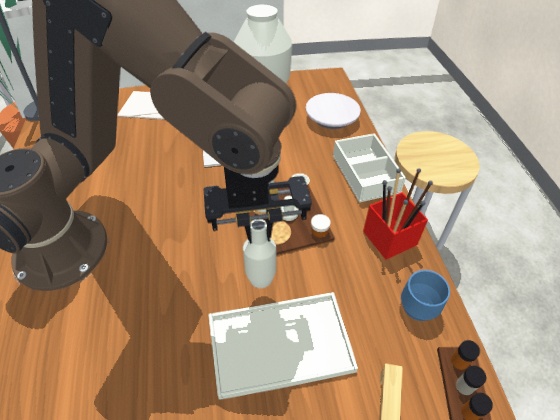

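The side view shows the vase hanging upright at (260,262). The tray rim corners are near (210,312), (339,296), (355,373) and (219,393). I'll cast those onto z=22.

Run:
```python
from h import *
i=camera_info("side")
X=plane(i,[(210,312),(339,296),(355,373),(219,393)],22);print(X.round(),X.mean(0).round(1),np.linalg.norm(np.diff(X,axis=0),axis=1).round())
```

```text
[[ 378. -248.   22.]
 [ 663. -254.   22.]
 [ 651. -429.   22.]
 [ 383. -425.   22.]] [ 518.9 -339.    22. ] [285. 175. 268.]
```

Emit:
step_arm --rows '[{"delta_pos":[-3.0,-1.0,0],"spin":0},{"delta_pos":[-6.5,-2.3,0],"spin":0},{"delta_pos":[-10.0,-3.5,0],"spin":0},{"delta_pos":[-13.2,-4.6,0],"spin":0},{"delta_pos":[-14.6,-5.1,0],"spin":0}]'

```text
t: 4.25
eef_pos: [446.0, -341.2, 384.0]
tcp_rot: [-3.141, 0.0, 1.566]
ft_force: [1.0, -0.4, -4.8]
opening: 0.321
```

Emit:
step_arm --rows '[{"delta_pos":[0,0,1.0],"spin":0},{"delta_pos":[0,0,2.5],"spin":0},{"delta_pos":[0,0,4.0],"spin":0},{"delta_pos":[0,0,4.8],"spin":0},{"delta_pos":[0,0,4.8],"spin":0}]'

```text
t: 4.75
eef_pos: [446.0, -340.4, 334.5]
tcp_rot: [-3.139, -0.002, 1.567]
ft_force: [0.7, 0.6, -4.2]
opening: 0.323
```

Emit:
step_arm --rows '[{"delta_pos":[0,0,0.4],"spin":0},{"delta_pos":[0,0,0.7],"spin":0},{"delta_pos":[0,0,0.7],"spin":0}]'

```text
t: 5.05
eef_pos: [446.1, -340.2, 327.4]
tcp_rot: [-3.139, -0.002, 1.567]
ft_force: [0.2, -0.6, -4.3]
opening: 0.32
```

Emit:
step_arm --rows '[{"delta_pos":[0,0,0.1],"spin":0},{"delta_pos":[0,0,0.1],"spin":0},{"delta_pos":[0,0,0.1],"spin":0}]'

```text
t: 5.35
eef_pos: [446.1, -340.3, 326.8]
tcp_rot: [-3.139, -0.001, 1.567]
ft_force: [-1.6, 0.1, 1.5]
opening: 0.323
```

Emit:
step_arm --rows '[{"delta_pos":[0,0,0],"spin":0},{"delta_pos":[0,0,0],"spin":0},{"delta_pos":[0,0,0],"spin":0},{"delta_pos":[0,0,0],"spin":0},{"delta_pos":[0,0,0],"spin":0}]' --jaw 0.9

```text
t: 5.85
eef_pos: [446.1, -340.3, 326.8]
tcp_rot: [-3.139, -0.001, 1.567]
ft_force: [0.8, -0.5, -0.7]
opening: 0.685
```

Emit:
step_arm --rows '[{"delta_pos":[0,0,0],"spin":0},{"delta_pos":[0,0,0],"spin":0},{"delta_pos":[0,0,-2],"spin":0},{"delta_pos":[0,0,-5],"spin":0},{"delta_pos":[0,0,-8],"spin":0}]'

```text
t: 6.35
eef_pos: [446.3, -340.4, 407.6]
tcp_rot: [-3.139, -0.002, 1.567]
ft_force: [0.4, -0.4, -0.2]
opening: 0.902
```

Emit:
step_arm --rows '[{"delta_pos":[3,0.7,0],"spin":0},{"delta_pos":[7,1.6,0],"spin":0},{"delta_pos":[11.5,2.65,0],"spin":0},{"delta_pos":[16,3.7,0],"spin":0},{"delta_pos":[20,4.6,0],"spin":0}]'

```text
t: 6.85
eef_pos: [493.1, -138.6, 407.9]
tcp_rot: [-3.139, -0.002, 1.567]
ft_force: [0.6, -0.1, -0.4]
opening: 0.902
```

Emit:
step_arm --rows '[{"delta_pos":[4,0.9,0],"spin":0},{"delta_pos":[8,1.8,0],"spin":0},{"delta_pos":[12,2.8,0],"spin":0},{"delta_pos":[16,3.7,0],"spin":0},{"delta_pos":[18,4.2,0],"spin":0}]' --jaw 1

```text
t: 7.35
eef_pos: [535.9, 43.9, 408.2]
tcp_rot: [-3.139, -0.002, 1.569]
ft_force: [-0.6, -1.0, 0.4]
opening: 1.0
```

Emit:
step_arm --rows '[{"delta_pos":[0.9,0.25,0],"spin":0},{"delta_pos":[0.9,0.25,2],"spin":0},{"delta_pos":[0.9,0.25,5],"spin":0},{"delta_pos":[0.9,0.25,5],"spin":0},{"delta_pos":[0.9,0.25,5],"spin":0}]'

```text
t: 7.85
eef_pos: [538.5, 52.6, 358.6]
tcp_rot: [-3.138, -0.002, 1.568]
ft_force: [0.2, 0.4, 0.6]
opening: 1.0
```

Run:
```python
from h import *
s=state();print(s["eef_pos"],s["tcp_rot"],s["t"]); i=camera_info("wrist")
p,d=read_camera("wrist"); cv2.imwrite("pics/w4.png",p)
P=cloud(i,d)
for nm,cx,cy,zt,r in(("pot",538.5,53.5,145,28),("mull",598,15,67,14)):
    m=(P[...,2]>zt-3)&(P[...,2]<zt+8)&(np.hypot(P[...,0]-cx,P[...,1]-cy)<r+8)
    k=[c for c in cv2.findContours(m.astype(np.uint8),0,1)[0]]
    if not k: continue
    c=max(k,key=cv2.contourArea).reshape(-1,2)
    X=plane(i,c,zt); print(nm,cv2.minEnclosingCircle(X[:,:2].astype(np.float32)),len(c))
i=camera_info("side");p,d=read_camera("side"); cv2.imwrite("pics/s4.png",p)
```

```text
[538.52409342  52.57668659 358.59637525] [-3.13826411e+00 -2.17696867e-03  1.56838817e+00] 7.85
pot ((537.6935424804688, 55.04372024536133), 27.579248428344727) 242
mull ((596.1883544921875, 17.4117488861084), 12.450601577758789) 79
```

View pics/w4.png

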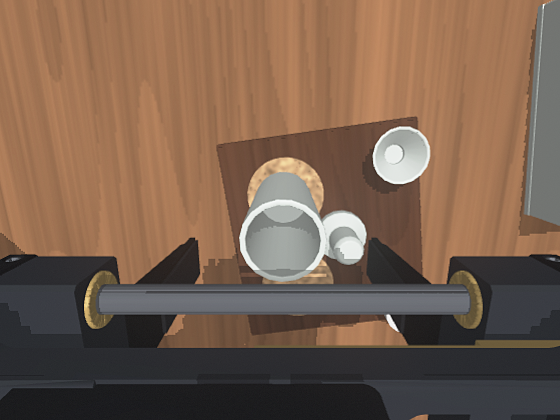

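View pics/s4.png

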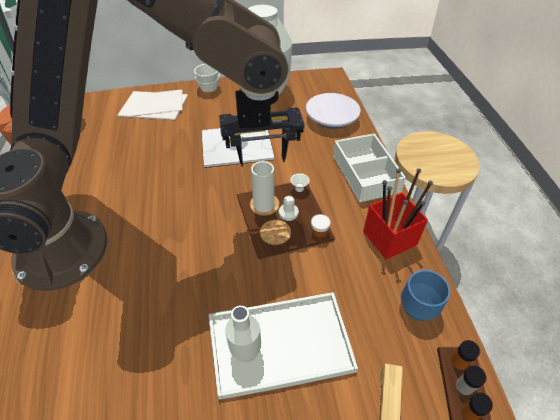

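The vase stands upright in the tray (side view, 243,335). The pot rim at (283,240) in the wrist view sits between the fingers. Descending and gripping.

Emit:
step_arm --rows '[{"delta_pos":[0,0,2],"spin":0},{"delta_pos":[0,0,4],"spin":0},{"delta_pos":[0,0,5.75],"spin":0},{"delta_pos":[0,0,5.75],"spin":0},{"delta_pos":[0,0,5.75],"spin":0}]'

```text
t: 8.45
eef_pos: [538.8, 52.7, 303.1]
tcp_rot: [3.142, -0.002, 1.568]
ft_force: [0.3, -0.0, 0.3]
opening: 1.001
```

Emit:
step_arm --rows '[{"delta_pos":[0,0,0],"spin":0},{"delta_pos":[0,0,0],"spin":0},{"delta_pos":[0,0,0],"spin":0},{"delta_pos":[0,0,0],"spin":0},{"delta_pos":[0,0,0],"spin":0}]' --jaw 0

```text
t: 8.95
eef_pos: [538.8, 52.7, 303.2]
tcp_rot: [3.141, -0.002, 1.568]
ft_force: [-0.4, -0.7, 0.2]
opening: 0.639
```

Emit:
step_arm --rows '[{"delta_pos":[0,0,0],"spin":0},{"delta_pos":[0,0,0],"spin":0},{"delta_pos":[0,0,0],"spin":0},{"delta_pos":[0,0,0],"spin":0},{"delta_pos":[0,0,0],"spin":0}]' --jaw 0

```text
t: 9.45
eef_pos: [538.8, 52.7, 303.2]
tcp_rot: [3.142, -0.002, 1.568]
ft_force: [-0.9, -0.6, -0.9]
opening: 0.572
```

Emit:
step_arm --rows '[{"delta_pos":[0,0,-0.5],"spin":0},{"delta_pos":[0,0,-2.0],"spin":0},{"delta_pos":[0,0,-4.5],"spin":0},{"delta_pos":[0,0,-7.0],"spin":0},{"delta_pos":[0,0,-8.0],"spin":0}]'

```text
t: 9.95
eef_pos: [538.9, 52.5, 385.3]
tcp_rot: [3.139, -0.002, 1.568]
ft_force: [0.1, 0.2, -3.0]
opening: 0.573
```

Emit:
step_arm --rows '[{"delta_pos":[-2,0.3,0],"spin":0},{"delta_pos":[-5.5,0.7,0],"spin":0},{"delta_pos":[-9,1.1,0],"spin":0},{"delta_pos":[-13,1.6,0],"spin":0},{"delta_pos":[-17,2.1,0],"spin":0}]'

```text
t: 10.45
eef_pos: [559.4, -118.9, 384.4]
tcp_rot: [3.139, -0.002, 1.569]
ft_force: [0.3, -0.5, -3.7]
opening: 0.573
```

Emit:
step_arm --rows '[{"delta_pos":[-4,0.5,0],"spin":0},{"delta_pos":[-8,1.0,0],"spin":0},{"delta_pos":[-12,1.5,0],"spin":0},{"delta_pos":[-15,1.9,0],"spin":0},{"delta_pos":[-17,2.1,0],"spin":0}]'

```text
t: 10.95
eef_pos: [580.0, -291.1, 383.1]
tcp_rot: [3.14, -0.003, 1.567]
ft_force: [0.0, 0.3, -3.7]
opening: 0.573
```

Emit:
step_arm --rows '[{"delta_pos":[-2.5,0.5,0],"spin":0},{"delta_pos":[-4.4,0.9,0],"spin":0},{"delta_pos":[-4.4,0.9,1],"spin":0},{"delta_pos":[-4.4,0.9,3],"spin":0},{"delta_pos":[-4.4,0.9,5],"spin":0}]'

```text
t: 11.45
eef_pos: [588.7, -334.0, 331.7]
tcp_rot: [3.141, -0.003, 1.568]
ft_force: [-0.6, -0.1, -3.7]
opening: 0.572
```

Emit:
step_arm --rows '[{"delta_pos":[0,0,1],"spin":0},{"delta_pos":[0,0,2.2],"spin":0},{"delta_pos":[0,0,2.9],"spin":0},{"delta_pos":[0,0,2.9],"spin":0}]'

```text
t: 11.85
eef_pos: [588.7, -333.6, 301.8]
tcp_rot: [-3.141, -0.004, 1.568]
ft_force: [-0.4, -1.8, -3.3]
opening: 0.569
```

Emit:
step_arm --rows '[{"delta_pos":[0,0,0.3],"spin":0},{"delta_pos":[0,0,0.55],"spin":0},{"delta_pos":[0,0,0.55],"spin":0},{"delta_pos":[0,0,0.6],"spin":0}]'

```text
t: 12.25
eef_pos: [588.7, -333.7, 296.2]
tcp_rot: [3.142, -0.004, 1.568]
ft_force: [1.0, 0.2, -4.3]
opening: 0.569
```

Emit:
step_arm --rows '[{"delta_pos":[0,0,0.1],"spin":0},{"delta_pos":[0,0,0.1],"spin":0}]'

```text
t: 12.45
eef_pos: [588.8, -333.7, 295.3]
tcp_rot: [3.141, -0.004, 1.568]
ft_force: [0.1, 0.3, -3.1]
opening: 0.573
```

Emit:
step_arm --rows '[{"delta_pos":[0,0,0.06],"spin":0},{"delta_pos":[0,0,0.06],"spin":0},{"delta_pos":[0,0,0.06],"spin":0}]'

```text
t: 12.75
eef_pos: [588.7, -333.7, 295.2]
tcp_rot: [3.141, -0.004, 1.568]
ft_force: [-2.1, 1.5, 4.3]
opening: 0.572
```

Contact. Releasing.

Emit:
step_arm --rows '[{"delta_pos":[0,0,0],"spin":0},{"delta_pos":[0,0,0],"spin":0},{"delta_pos":[0,0,0],"spin":0},{"delta_pos":[0,0,0],"spin":0},{"delta_pos":[0,0,0],"spin":0}]' --jaw 1

```text
t: 13.25
eef_pos: [588.7, -333.7, 295.1]
tcp_rot: [3.141, -0.003, 1.568]
ft_force: [0.5, -0.8, -0.5]
opening: 0.935
```

Emit:
step_arm --rows '[{"delta_pos":[0,0,0],"spin":0},{"delta_pos":[0,0,0],"spin":0},{"delta_pos":[0,0,-2],"spin":0},{"delta_pos":[0,0,-5],"spin":0},{"delta_pos":[0,0,-9],"spin":0}]'

```text
t: 13.75
eef_pos: [588.6, -334.0, 384.7]
tcp_rot: [-3.14, -0.005, 1.568]
ft_force: [0.6, -0.3, 0.4]
opening: 0.999
```

Run:
```python
from h import *
s=state();print(s["eef_pos"],s["tcp_rot"],s["t"],s["opening"])
p,d=read_camera("side"); cv2.imwrite("pics/s5.png",p)
```

```text
[ 588.61095358 -333.97153208  384.67906298] [-3.13971692 -0.00519787  1.56786843] 13.75 0.9987521627798595
```

View pics/s5.png

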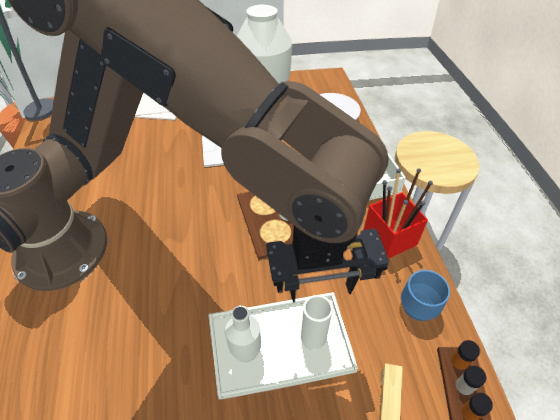

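Both stand upright in the tray: vase at (241,335), pot at (317,322). Next is the muller.

Emit:
step_arm --rows '[{"delta_pos":[3,0,0],"spin":0},{"delta_pos":[7.5,0.1,0],"spin":0},{"delta_pos":[12,0.2,0],"spin":0},{"delta_pos":[16.5,0.3,0],"spin":0},{"delta_pos":[20.5,0.4,0],"spin":0}]'

```text
t: 14.3
eef_pos: [593.4, -127.3, 392.8]
tcp_rot: [3.134, 0.001, 1.568]
ft_force: [0.4, -0.3, -0.7]
opening: 1.001
```

Emit:
step_arm --rows '[{"delta_pos":[4,0.2,0],"spin":0},{"delta_pos":[8,0.3,0],"spin":0},{"delta_pos":[11.5,0.3,0],"spin":0},{"delta_pos":[13.5,0.4,0],"spin":0},{"delta_pos":[13.5,0.4,0],"spin":0}]'

```text
t: 14.8
eef_pos: [597.6, 10.1, 392.8]
tcp_rot: [3.134, 0.001, 1.571]
ft_force: [-0.0, -0.7, 0.3]
opening: 0.998
```

Run:
```python
from h import *
s=state();print(s["eef_pos"],s["tcp_rot"],s["t"],s["opening"])
i=camera_info("wrist")
p,d=read_camera("wrist"); cv2.imwrite("pics/w6.png",p)
P=cloud(i,d)
for n in("wrist","scene"):
  if n=="scene": i=camera_info(n);p,d=read_camera(n);P=cloud(i,d); cv2.imwrite("pics/sc6.png",p)
  for nm,cx,cy,zt,r in(("mull",598,15,67,14),):
    m=(P[...,2]>zt-3)&(P[...,2]<zt+8)&(np.hypot(P[...,0]-cx,P[...,1]-cy)<r+8)
    k=[c for c in cv2.findContours(m.astype(np.uint8),0,1)[0]]
    if not k: continue
    c=max(k,key=cv2.contourArea).reshape(-1,2)
    X=plane(i,c,zt); print(nm,cv2.minEnclosingCircle(X[:,:2].astype(np.float32)),len(c))
```

```text
[597.58727066  10.07048791 392.8244894 ] [3.13415685e+00 5.92268522e-04 1.57103233e+00] 14.8 0.9979332208175198
mull ((597.53955078125, 16.677902221679688), 12.759215354919434) 75
mull ((599.081787109375, 15.53582763671875), 13.147403717041016) 35
```

View pics/w6.png

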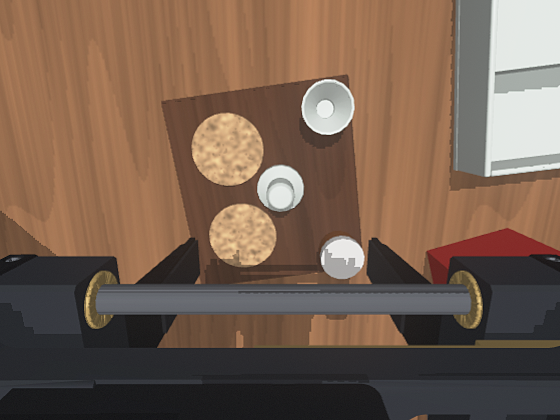

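The wrist view shows the muller alone at (280,190), with the dish at (327,107) and the jar at (342,257), both clear of the jaw line. Descending.

Emit:
step_arm --rows '[{"delta_pos":[0.55,-0.2,2],"spin":0},{"delta_pos":[0.55,-0.2,5.5],"spin":0},{"delta_pos":[0.55,-0.2,9],"spin":0},{"delta_pos":[0.55,-0.2,11],"spin":0},{"delta_pos":[0.55,-0.2,11],"spin":0}]'

```text
t: 15.4
eef_pos: [596.2, 11.9, 280.1]
tcp_rot: [3.139, 0.001, 1.568]
ft_force: [0.1, -0.2, -0.6]
opening: 1.001
```

Run:
```python
from h import *
s=state();print(s["eef_pos"],s["tcp_rot"],s["t"],s["opening"])
for n in("wrist","side"):
    p,d=read_camera(n); cv2.imwrite(f"pics/{n}7.png",p)
```

```text
[596.18936971  11.90190257 280.14619345] [3.13890778e+00 7.19759106e-04 1.56760128e+00] 15.4 1.001380673757567
```

View pics/wrist7.png

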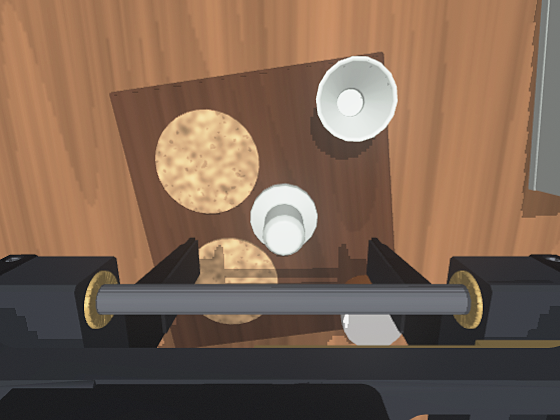

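Emit:
step_arm --rows '[{"delta_pos":[0.38,0.1,1],"spin":0},{"delta_pos":[0.38,0.1,3],"spin":0},{"delta_pos":[0.38,0.1,4.5],"spin":0},{"delta_pos":[0.38,0.1,5.3],"spin":0},{"delta_pos":[0.38,0.1,5.3],"spin":0}]'

```text
t: 16.0
eef_pos: [598.3, 16.0, 229.8]
tcp_rot: [3.135, 0.001, 1.568]
ft_force: [0.8, -0.6, -0.0]
opening: 1.002
```

Emit:
step_arm --rows '[{"delta_pos":[0,0,0],"spin":0},{"delta_pos":[0,0,0],"spin":0},{"delta_pos":[0,0,0],"spin":0},{"delta_pos":[0,0,0],"spin":0},{"delta_pos":[0,0,0],"spin":0}]' --jaw 0

```text
t: 16.5
eef_pos: [598.3, 16.0, 230.0]
tcp_rot: [3.134, 0.001, 1.568]
ft_force: [-0.6, -0.5, -0.1]
opening: 0.637
```

Emit:
step_arm --rows '[{"delta_pos":[0,0,0],"spin":0},{"delta_pos":[0,0,0],"spin":0},{"delta_pos":[0,0,0],"spin":0},{"delta_pos":[0,0,0],"spin":0},{"delta_pos":[0,0,0],"spin":0}]' --jaw 0

```text
t: 17.0
eef_pos: [598.2, 16.0, 230.0]
tcp_rot: [3.135, 0.001, 1.568]
ft_force: [-1.4, -1.0, 0.5]
opening: 0.289
```

Emit:
step_arm --rows '[{"delta_pos":[0,0,0],"spin":0},{"delta_pos":[0,0,0],"spin":0},{"delta_pos":[0,0,0],"spin":0}]' --jaw 0

```text
t: 17.3
eef_pos: [598.2, 16.0, 230.0]
tcp_rot: [3.135, 0.001, 1.568]
ft_force: [-0.9, 0.2, -0.2]
opening: 0.289
```

Emit:
step_arm --rows '[{"delta_pos":[0,0,-0.5],"spin":0},{"delta_pos":[0,0,-2.0],"spin":0},{"delta_pos":[0,0,-4.0],"spin":0},{"delta_pos":[0,0,-6.0],"spin":0},{"delta_pos":[0,0,-6.0],"spin":0}]'

```text
t: 17.8
eef_pos: [598.1, 16.1, 292.4]
tcp_rot: [3.131, 0.001, 1.568]
ft_force: [0.2, -0.4, -2.2]
opening: 0.289
```

Emit:
step_arm --rows '[{"delta_pos":[1.4,-0.5,0],"spin":0},{"delta_pos":[4.2,-1.5,0],"spin":0},{"delta_pos":[7.5,-2.6,0],"spin":0},{"delta_pos":[11.0,-3.8,0],"spin":0},{"delta_pos":[14.8,-5.1,0],"spin":0}]'

```text
t: 18.3
eef_pos: [546.4, 165.8, 290.5]
tcp_rot: [3.132, 0.002, 1.567]
ft_force: [1.3, -0.8, -2.5]
opening: 0.286
```

Emit:
step_arm --rows '[{"delta_pos":[3.5,-1.2,0],"spin":0},{"delta_pos":[7,-2.4,0],"spin":0},{"delta_pos":[10.5,-3.6,0],"spin":0},{"delta_pos":[13.5,-4.7,0],"spin":0},{"delta_pos":[14.5,-5.1,0],"spin":0}]'

```text
t: 18.8
eef_pos: [494.0, 313.8, 288.6]
tcp_rot: [3.134, 0.002, 1.57]
ft_force: [-0.4, -0.3, -1.0]
opening: 0.289
```

Emit:
step_arm --rows '[{"delta_pos":[0.8,-0.3,0],"spin":0},{"delta_pos":[1.3,-0.5,0.5],"spin":0},{"delta_pos":[1.3,-0.5,2],"spin":0},{"delta_pos":[1.3,-0.5,3.5],"spin":0},{"delta_pos":[1.3,-0.5,3.5],"spin":0}]'

```text
t: 19.3
eef_pos: [489.3, 325.8, 251.5]
tcp_rot: [3.137, 0.004, 1.569]
ft_force: [-0.5, -0.3, -0.9]
opening: 0.286
```

Run:
```python
from h import *
s=state();print(s["eef_pos"],s["tcp_rot"],s["t"],s["opening"])
for n in("wrist","side"):
    p,d=read_camera(n); cv2.imwrite(f"pics/{n}8.png",p)
```

```text
[489.27462656 325.8209361  251.53452334] [3.13677986 0.00371686 1.56912461] 19.3 0.2856731035165992
```

View pics/wrist8.png

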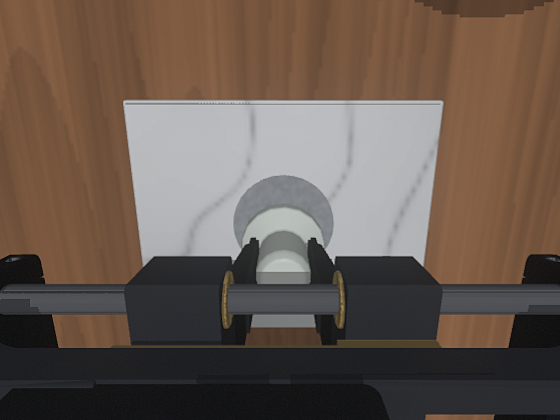

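View pics/side8.png

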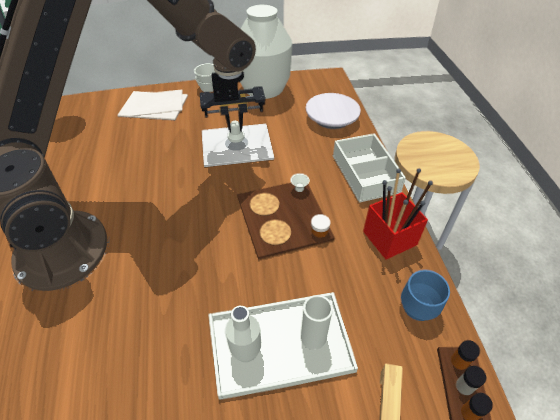

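The muller is in line with the spot (both at column 283 in the wrist view). Both pots are still standing in the tray. Lowering.

Emit:
step_arm --rows '[{"delta_pos":[0.1,0.05,0.7],"spin":0},{"delta_pos":[0.1,0.05,1.4],"spin":0},{"delta_pos":[0.1,0.05,2.0],"spin":0},{"delta_pos":[0.1,0.05,2.1],"spin":0}]'

```text
t: 19.8
eef_pos: [490.2, 327.0, 231.5]
tcp_rot: [3.135, 0.003, 1.569]
ft_force: [0.3, -0.2, -1.2]
opening: 0.29
```

Emit:
step_arm --rows '[{"delta_pos":[0,0,0.1],"spin":0},{"delta_pos":[0,0,0.2],"spin":0},{"delta_pos":[0,0,0.2],"spin":0}]'

```text
t: 20.1
eef_pos: [490.2, 327.0, 229.6]
tcp_rot: [3.135, 0.003, 1.569]
ft_force: [0.4, 0.2, -2.0]
opening: 0.288
```

Emit:
step_arm --rows '[{"delta_pos":[0,0,0.1],"spin":0},{"delta_pos":[0,0,0.16],"spin":0},{"delta_pos":[0,0,0.16],"spin":0}]'

```text
t: 20.4
eef_pos: [490.2, 327.1, 228.0]
tcp_rot: [3.135, 0.003, 1.569]
ft_force: [-0.5, -0.9, -1.1]
opening: 0.287
```

Emit:
step_arm --rows '[{"delta_pos":[0,0,0.1],"spin":0},{"delta_pos":[0,0,0.1],"spin":0},{"delta_pos":[0,0,0.1],"spin":0}]'

```text
t: 20.7
eef_pos: [490.2, 327.0, 227.9]
tcp_rot: [3.135, 0.003, 1.569]
ft_force: [-2.3, -2.3, 9.5]
opening: 0.285
```

Contact (9.5 N). Releasing.

Emit:
step_arm --rows '[{"delta_pos":[0,0,0],"spin":0},{"delta_pos":[0,0,0],"spin":0},{"delta_pos":[0,0,0],"spin":0},{"delta_pos":[0,0,0],"spin":0},{"delta_pos":[0,0,0],"spin":0}]' --jaw 1

```text
t: 21.2
eef_pos: [490.2, 327.0, 227.8]
tcp_rot: [3.135, 0.003, 1.569]
ft_force: [0.8, 0.7, -0.4]
opening: 0.649
```

Emit:
step_arm --rows '[{"delta_pos":[0,0,0],"spin":0},{"delta_pos":[0,0,0],"spin":0},{"delta_pos":[0,0,0],"spin":0},{"delta_pos":[0,0,-2],"spin":0},{"delta_pos":[0,0,-4],"spin":0}]'

```text
t: 21.7
eef_pos: [489.9, 327.1, 267.9]
tcp_rot: [3.136, 0.003, 1.569]
ft_force: [-0.1, -0.1, 0.7]
opening: 0.996
```

Emit:
step_arm --rows '[{"delta_pos":[0,0,-4],"spin":0},{"delta_pos":[0,0,-8],"spin":0},{"delta_pos":[0,0,-12],"spin":0},{"delta_pos":[-2,0,-13],"spin":0},{"delta_pos":[-6,0,-13],"spin":0}]'

```text
t: 22.2
eef_pos: [488.8, 268.2, 400.2]
tcp_rot: [3.132, 0.001, 1.572]
ft_force: [0.3, -1.0, -0.7]
opening: 1.001
```

Run:
```python
from h import *
s=state();print(s["eef_pos"],s["tcp_rot"],s["t"],s["opening"])
for n in("scene","side","wrist"):
    i=camera_info(n);p,d=read_camera(n); cv2.imwrite(f"pics/{n}9.png",p); P=cloud(i,d)
    for nm,cx,cy,zt,r in(("mull",490,327,65,14),):
        m=(P[...,2]>zt-3)&(P[...,2]<zt+8)&(np.hypot(P[...,0]-cx,P[...,1]-cy)<r+8)
        k=cv2.findContours(m.astype(np.uint8),0,1)[0]
        if k:
            c=max(k,key=cv2.contourArea).reshape(-1,2)
            X=plane(i,c,zt); print(nm,n,cv2.minEnclosingCircle(X[:,:2].astype(np.float32)),len(c))
```

```text
[488.8224081  268.23730521 400.15260396] [3.13203073e+00 1.49201099e-03 1.57185444e+00] 22.2 1.0011107654346052
mull scene ((493.3517761230469, 324.6458435058594), 13.523096084594727) 47
mull side ((490.3527526855469, 320.9252624511719), 13.542948722839355) 19
mull wrist ((491.1025695800781, 326.5150451660156), 12.203658103942871) 78
```

View pics/scene9.png

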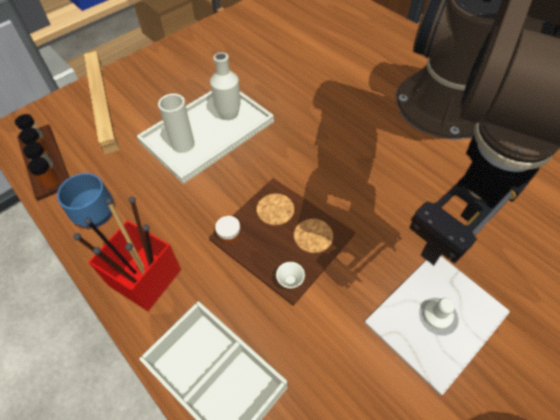

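View pics/wrist9.png

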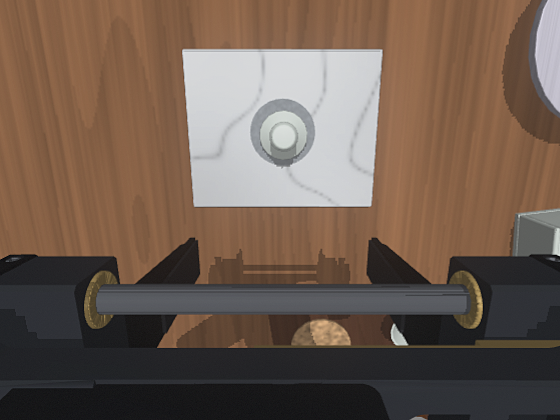

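The muller sits concentric on the spot: base (284,135) and spot (283,132) in the wrist view, centre about (491,326.5) against the spot at (490.5,327). Vase and pot still stand in the tray. Going back for the pot.

Emit:
step_arm --rows '[{"delta_pos":[-3,0.5,0],"spin":0},{"delta_pos":[-7.5,1.25,0],"spin":0},{"delta_pos":[-12,2,0],"spin":0},{"delta_pos":[-16.5,2.75,0],"spin":0},{"delta_pos":[-21,3.5,0],"spin":0}]'

```text
t: 22.85
eef_pos: [523.6, 55.0, 399.3]
tcp_rot: [3.136, 0.003, 1.568]
ft_force: [0.7, 0.6, -0.2]
opening: 1.001
```

Emit:
step_arm --rows '[{"delta_pos":[-4.5,0.75,0],"spin":0},{"delta_pos":[-9,1.5,0],"spin":0},{"delta_pos":[-13.5,2.25,0],"spin":0},{"delta_pos":[-18,3,0],"spin":0},{"delta_pos":[-22,3.6,0],"spin":0}]'

```text
t: 23.35
eef_pos: [559.6, -166.8, 400.0]
tcp_rot: [3.135, 0.003, 1.568]
ft_force: [-0.3, -0.0, 0.4]
opening: 1.0
```

Emit:
step_arm --rows '[{"delta_pos":[-4.5,0.8,0],"spin":0},{"delta_pos":[-9,1.6,0],"spin":0},{"delta_pos":[-13,2.3,0],"spin":0},{"delta_pos":[-15.8,2.9,0],"spin":0},{"delta_pos":[-16.7,2.9,0],"spin":0}]'

```text
t: 23.85
eef_pos: [588.8, -336.1, 399.6]
tcp_rot: [3.136, 0.003, 1.566]
ft_force: [0.1, 0.7, -0.2]
opening: 0.998
```

Run:
```python
from h import *
from scipy.spatial.transform import Rotation as Ro
s=state();print(s["eef_pos"],s["tcp_rot"],s["t"]); print("grasp",s["eef_pos"]+171*Ro.from_euler("xyz",s["tcp_rot"]).as_matrix()[:,2])
for e,r in(((588.7,-333.7,295.2),(3.141,-.004,1.568)),((538.8,52.7,303.2),(3.1417,-.002,1.568)),((446.1,-340.3,326.8),(-3.139,-.001,1.567)),((554.2,-40.9,334.7),(-3.141,0,1.572))):
    print(np.array(e)+171*Ro.from_euler("xyz",r).as_matrix()[:,2])
i=camera_info("wrist");p,d=read_camera("wrist"); cv2.imwrite("pics/w10.png",p); P=cloud(i,d)
for nm,cx,cy,zt,r in(("pot",588,-334,137,28),("vase",446,-340,175,16.5)):
    m=(P[...,2]>zt-3)&(P[...,2]<zt+8)&(np.hypot(P[...,0]-cx,P[...,1]-cy)<r+8)
    k=cv2.findContours(m.astype(np.uint8),0,1)[0]
    if k:
        c=max(k,key=cv2.contourArea).reshape(-1,2)
        X=plane(i,c,zt); print(nm,cv2.minEnclosingCircle(X[:,:2].astype(np.float32)),len(c))
```

```text
[ 588.75352608 -336.05224904  399.61779662] [3.13578434e+00 2.76789392e-03 1.56602291e+00] 23.85
grasp [ 589.74447101 -336.53028594  228.62133611]
[ 588.80325604 -333.01628801  124.20139803]
[538.78260018  53.04204976 132.20034299]
[ 445.6573091  -340.12731876  155.80066022]
[554.09865632 -40.90012198 163.70003003]
pot ((588.1287841796875, -330.70037841796875), 27.666818618774414) 197
vase ((445.6933288574219, -337.738037109375), 16.618988037109375) 138
```

View pics/w10.png

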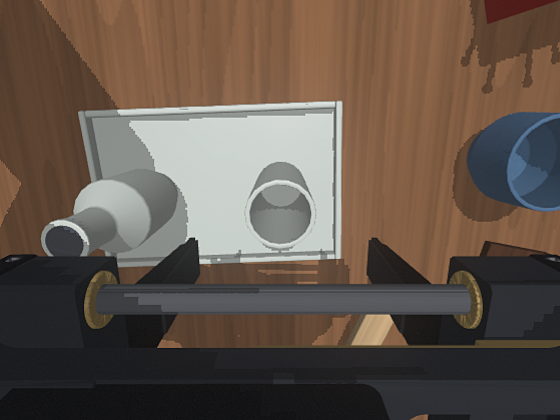

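The pot rim at (280,213) lies between the fingers and its measured position matches where I released it. The vase is well to the left. Descending.

Emit:
step_arm --rows '[{"delta_pos":[0.35,-0.1,1.5],"spin":0},{"delta_pos":[0.35,-0.15,4],"spin":0},{"delta_pos":[0.35,-0.15,6.5],"spin":0},{"delta_pos":[0.35,-0.15,8.5],"spin":0},{"delta_pos":[0.35,-0.15,8.5],"spin":0}]'

```text
t: 24.4
eef_pos: [587.4, -330.8, 312.0]
tcp_rot: [3.14, -0.0, 1.567]
ft_force: [0.8, 0.1, -1.0]
opening: 0.997
```

```bash
cat >> h.py <<'E'
from scipy.spatial.transform import Rotation as Ro
def goal(g):
    s=state(); R=Ro.from_euler("xyz",s["tcp_rot"]).as_matrix(); G=s["eef_pos"]+171*R[:,2]
    print("t",s["t"],"grasp",G.round(1),"rot",s["tcp_rot"].round(4),"tool delta cm",(R.T@(np.array(g)-G)/10).round(2))
E
python3 -c "
from h import *
goal((588.8,-333,124.2))"
```

```text
t 24.4 grasp [ 587.7 -330.8  141. ] rot [ 3.1400e+00 -3.0000e-04  1.5673e+00] tool delta cm [-0.22  0.11  1.68]
```

Emit:
step_arm --rows '[{"delta_pos":[-0.2,0.1,0.8],"spin":0},{"delta_pos":[-0.2,0.1,1.7],"spin":0},{"delta_pos":[-0.2,0.1,1.7],"spin":0},{"delta_pos":[-0.2,0.1,1.7],"spin":0}]'

```text
t: 24.8
eef_pos: [588.5, -332.8, 295.3]
tcp_rot: [3.14, -0.0, 1.567]
ft_force: [0.3, 0.3, 0.1]
opening: 1.004
```

```bash
python3 -c "
from h import *
goal((588.8,-333,124.2))"
```

```text
t 24.8 grasp [ 588.8 -332.7  124.3] rot [ 3.1398e+00 -2.0000e-04  1.5673e+00] tool delta cm [-0.03 -0.    0.01]
```

Emit:
step_arm --rows '[{"delta_pos":[0,0,0],"spin":0},{"delta_pos":[0,0,0],"spin":0},{"delta_pos":[0,0,0],"spin":0},{"delta_pos":[0,0,0],"spin":0},{"delta_pos":[0,0,0],"spin":0}]' --jaw 0

```text
t: 25.3
eef_pos: [588.5, -332.8, 295.4]
tcp_rot: [3.14, -0.0, 1.567]
ft_force: [0.4, 0.3, 0.1]
opening: 0.638
```

Emit:
step_arm --rows '[{"delta_pos":[0,0,0],"spin":0},{"delta_pos":[0,0,0],"spin":0},{"delta_pos":[0,0,0],"spin":0},{"delta_pos":[0,0,0],"spin":0},{"delta_pos":[0,0,0],"spin":0}]' --jaw 0

```text
t: 25.8
eef_pos: [588.5, -332.8, 295.3]
tcp_rot: [3.14, -0.0, 1.567]
ft_force: [-0.1, -0.8, 0.5]
opening: 0.577
```

Emit:
step_arm --rows '[{"delta_pos":[0,0,-0.5],"spin":0},{"delta_pos":[0,0,-2.0],"spin":0},{"delta_pos":[0,0,-4.5],"spin":0},{"delta_pos":[0,0,-7.0],"spin":0},{"delta_pos":[0,0,-8.0],"spin":0}]'

```text
t: 26.3
eef_pos: [588.4, -332.8, 378.8]
tcp_rot: [3.136, 0.002, 1.567]
ft_force: [0.3, -0.4, -2.8]
opening: 0.573
```

```bash
python3 -c "
from h import *
goal((538.8,53.0,200));print(state()['ft_force'],state()['opening'])"
```

```text
t 26.3 grasp [ 589.3 -333.2  207.8] rot [3.1365e+00 2.1000e-03 1.5673e+00] tool delta cm [38.6  -5.19  0.67]
[ 0.32272081 -0.35330605 -2.75413436] 0.5726806929938854
```

Emit:
step_arm --rows '[{"delta_pos":[2,-0.3,0],"spin":0},{"delta_pos":[5.5,-0.75,0],"spin":0},{"delta_pos":[9.5,-1.3,0],"spin":0},{"delta_pos":[13.5,-1.8,0],"spin":0},{"delta_pos":[17.5,-2.35,0],"spin":0}]'

```text
t: 26.8
eef_pos: [565.0, -156.3, 378.4]
tcp_rot: [3.137, 0.002, 1.567]
ft_force: [2.0, -0.1, -2.3]
opening: 0.57
```

Emit:
step_arm --rows '[{"delta_pos":[4,-0.55,0],"spin":0},{"delta_pos":[8,-1.1,0],"spin":0},{"delta_pos":[12,-1.65,0],"spin":0},{"delta_pos":[15.5,-2.1,0],"spin":0},{"delta_pos":[18,-2.45,0],"spin":0}]'

```text
t: 27.3
eef_pos: [540.5, 25.9, 378.1]
tcp_rot: [3.137, 0.002, 1.568]
ft_force: [0.5, -0.1, -3.6]
opening: 0.573
```

```bash
python3 -c "
from h import *
goal((538.8,53.0,132.2));print(state()['ft_force'],state()['opening'])"
```

```text
t 27.3 grasp [541.4  25.6 207.1] rot [3.1367e+00 1.9000e-03 1.5681e+00] tool delta cm [ 2.76 -0.3   7.48]
[ 0.48761986 -0.07704459 -3.64999541] 0.5727172707903941
```

Emit:
step_arm --rows '[{"delta_pos":[1.5,-0.15,0],"spin":0},{"delta_pos":[2.7,-0.3,0],"spin":0},{"delta_pos":[2.76,-0.3,1],"spin":0},{"delta_pos":[2.76,-0.3,3],"spin":0},{"delta_pos":[2.76,-0.3,5],"spin":0}]'

```text
t: 27.8
eef_pos: [537.9, 52.7, 327.0]
tcp_rot: [3.136, 0.002, 1.568]
ft_force: [-0.4, -0.1, -3.5]
opening: 0.57
```

```bash
python3 -c "
from h import *
goal((538.8,53.0,132.2));print(state()['ft_force'],state()['opening'])"
```

```text
t 27.8 grasp [538.8  52.4 156. ] rot [3.1362e+00 2.0000e-03 1.5676e+00] tool delta cm [ 0.07 -0.01  2.38]
[-0.40057104 -0.10164262 -3.46778808] 0.5698887000464632
```

Emit:
step_arm --rows '[{"delta_pos":[0.05,0,0.8],"spin":0},{"delta_pos":[0.05,0,1.6],"spin":0},{"delta_pos":[0.05,0,2.1],"spin":0},{"delta_pos":[0.05,0,2.2],"spin":0}]'

```text
t: 28.2
eef_pos: [538.1, 52.9, 304.8]
tcp_rot: [3.136, 0.002, 1.567]
ft_force: [0.3, -0.6, -3.4]
opening: 0.571
```

Emit:
step_arm --rows '[{"delta_pos":[0,0,0.1],"spin":0},{"delta_pos":[0,0,0.2],"spin":0},{"delta_pos":[0,0,0.2],"spin":0}]'

```text
t: 28.5
eef_pos: [538.2, 52.9, 303.3]
tcp_rot: [3.135, 0.002, 1.567]
ft_force: [-1.6, -0.9, 0.2]
opening: 0.574
```

```bash
python3 -c "
from h import *
goal((538.8,53.0,132.2));print(state()['ft_force'],state()['opening'])"
```

```text
t 28.5 grasp [539.3  52.5 132.3] rot [3.1353e+00 2.1000e-03 1.5675e+00] tool delta cm [ 0.05 -0.05  0.01]
[-1.61895525 -0.94337875  0.20492489] 0.5743810689200066
```

Emit:
step_arm --rows '[{"delta_pos":[0,0,0.03],"spin":0},{"delta_pos":[0,0,0.03],"spin":0}]'

```text
t: 28.7
eef_pos: [538.1, 52.9, 303.3]
tcp_rot: [3.135, 0.002, 1.568]
ft_force: [-0.5, -1.8, 1.4]
opening: 0.571
```

Emit:
step_arm --rows '[{"delta_pos":[0,0,0],"spin":0},{"delta_pos":[0,0,0],"spin":0},{"delta_pos":[0,0,0],"spin":0},{"delta_pos":[0,0,0],"spin":0},{"delta_pos":[0,0,0],"spin":0}]' --jaw 1

```text
t: 29.2
eef_pos: [538.2, 52.9, 303.3]
tcp_rot: [3.135, 0.002, 1.568]
ft_force: [0.0, 0.7, -0.0]
opening: 0.934
```

Emit:
step_arm --rows '[{"delta_pos":[0,0,0],"spin":0},{"delta_pos":[0,0,0],"spin":0},{"delta_pos":[0,0,-2],"spin":0},{"delta_pos":[0,0,-5],"spin":0},{"delta_pos":[0,0,-9],"spin":0}]'

```text
t: 29.7
eef_pos: [537.4, 53.1, 393.2]
tcp_rot: [3.138, 0.002, 1.567]
ft_force: [0.1, 0.6, 1.1]
opening: 1.001
```

Run:
```python
from h import *
goal((445.7,-340.1,235))
for n in("scene","side","wrist"):
    i=camera_info(n);p,d=read_camera(n); cv2.imwrite(f"pics/{n}11.png",p); P=cloud(i,d)
    for nm,cx,cy,zt,r in(("pot",538.5,53,145,28),):
        m=(P[...,2]>zt-3)&(P[...,2]<zt+8)&(np.hypot(P[...,0]-cx,P[...,1]-cy)<r+8)
        k=cv2.findContours(m.astype(np.uint8),0,1)[0]
        if k:
            c=max(k,key=cv2.contourArea).reshape(-1,2)
            X=plane(i,c,zt); print(nm,n,cv2.minEnclosingCircle(X[:,:2].astype(np.float32)),len(c))
```

```text
t 29.7 grasp [538.1  52.7 222.2] rot [3.1379e+00 2.1000e-03 1.5674e+00] tool delta cm [-39.32  -9.1   -1.23]
pot scene ((540.2018432617188, 52.70656204223633), 28.780086517333984) 150
pot side ((542.650634765625, 48.16466522216797), 29.223268508911133) 59
pot wrist ((539.27685546875, 54.1797981262207), 27.615449905395508) 203
```

View pics/side11.png

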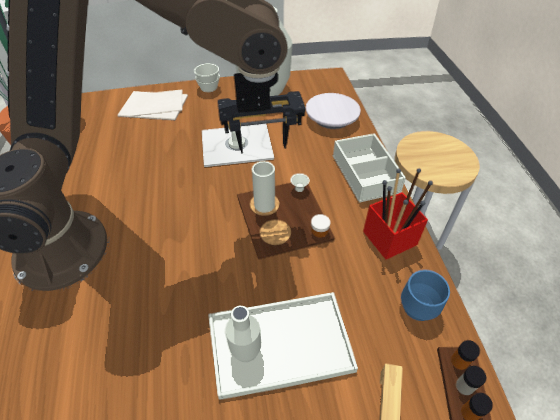

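The pot is back on its mat within about 2 mm by wrist and scene. Now the vase.

Emit:
step_arm --rows '[{"delta_pos":[-3,-0.7,-1],"spin":0},{"delta_pos":[-7.5,-1.75,-1.2],"spin":0},{"delta_pos":[-12,-2.8,-1.2],"spin":0},{"delta_pos":[-16.5,-3.8,-1.2],"spin":0},{"delta_pos":[-21,-4.85,-1.2],"spin":0}]'

```text
t: 30.35
eef_pos: [487.5, -158.2, 406.2]
tcp_rot: [3.132, 0.002, 1.568]
ft_force: [1.6, 0.1, -0.2]
opening: 1.001
```

Emit:
step_arm --rows '[{"delta_pos":[-4.5,-1.05,0],"spin":0},{"delta_pos":[-9,-2.1,0],"spin":0},{"delta_pos":[-13,-3,0],"spin":0},{"delta_pos":[-16,-3.7,0],"spin":0},{"delta_pos":[-17.5,-4.1,0],"spin":0}]'

```text
t: 30.85
eef_pos: [445.2, -335.3, 404.7]
tcp_rot: [3.133, 0.001, 1.566]
ft_force: [0.2, 0.5, -0.2]
opening: 1.003
```

Run:
```python
from h import *
goal((445.7,-340.1,155.8))
i=camera_info("wrist");p,d=read_camera("wrist"); cv2.imwrite("pics/w12.png",p); P=cloud(i,d)
for nm,cx,cy,zt,r in(("vase",446,-340,175,16.5),):
    m=(P[...,2]>zt-3)&(P[...,2]<zt+8)&(np.hypot(P[...,0]-cx,P[...,1]-cy)<r+8)
    k=cv2.findContours(m.astype(np.uint8),0,1)[0]
    if k:
        c=max(k,key=cv2.contourArea).reshape(-1,2)
        X=plane(i,c,zt); print(nm,cv2.minEnclosingCircle(X[:,:2].astype(np.float32)),len(c))
```

```text
t 30.85 grasp [ 446.6 -335.4  233.7] rot [3.1332e+00 6.0000e-04 1.5658e+00] tool delta cm [-0.47 -0.15  7.79]
vase ((443.96551513671875, -338.40185546875), 15.974379539489746) 126
```

Emit:
step_arm --rows '[{"delta_pos":[-0.45,-0.15,0.5],"spin":0},{"delta_pos":[-0.45,-0.15,2.5],"spin":0},{"delta_pos":[-0.45,-0.15,4.5],"spin":0},{"delta_pos":[-0.45,-0.15,6],"spin":0},{"delta_pos":[-0.45,-0.15,6],"spin":0}]'

```text
t: 31.4
eef_pos: [444.2, -339.2, 342.6]
tcp_rot: [3.136, -0.002, 1.567]
ft_force: [0.0, 0.4, 1.1]
opening: 0.998
```

Run:
```python
from h import *
goal((445.7,-340.1,155.8))
```

```text
t 31.4 grasp [ 445.2 -338.9  171.6] rot [ 3.1360e+00 -2.0000e-03  1.5669e+00] tool delta cm [-0.12  0.04  1.58]
```

Emit:
step_arm --rows '[{"delta_pos":[-0.12,0.05,0.8],"spin":0},{"delta_pos":[-0.12,0.05,1.6],"spin":0},{"delta_pos":[-0.12,0.05,1.6],"spin":0},{"delta_pos":[-0.12,0.05,1.6],"spin":0}]'

```text
t: 31.8
eef_pos: [444.9, -340.3, 326.7]
tcp_rot: [3.136, -0.002, 1.567]
ft_force: [0.1, -0.3, 0.3]
opening: 1.004
```

Emit:
step_arm --rows '[{"delta_pos":[0,0,0],"spin":0},{"delta_pos":[0,0,0],"spin":0},{"delta_pos":[0,0,0],"spin":0},{"delta_pos":[0,0,0],"spin":0},{"delta_pos":[0,0,0],"spin":0}]' --jaw 0

```text
t: 32.3
eef_pos: [444.9, -340.4, 326.8]
tcp_rot: [3.136, -0.002, 1.567]
ft_force: [-0.1, -0.6, 0.1]
opening: 0.637
```

Emit:
step_arm --rows '[{"delta_pos":[0,0,0],"spin":0},{"delta_pos":[0,0,0],"spin":0},{"delta_pos":[0,0,0],"spin":0},{"delta_pos":[0,0,0],"spin":0},{"delta_pos":[0,0,0],"spin":0}]' --jaw 0

```text
t: 32.8
eef_pos: [444.8, -340.4, 326.8]
tcp_rot: [3.136, -0.002, 1.567]
ft_force: [-1.4, -0.5, 1.0]
opening: 0.324
```

Emit:
step_arm --rows '[{"delta_pos":[0,0,0],"spin":0},{"delta_pos":[0,0,0],"spin":0},{"delta_pos":[0,0,0],"spin":0},{"delta_pos":[0,0,0],"spin":0}]' --jaw 0

```text
t: 33.2
eef_pos: [444.8, -340.4, 326.8]
tcp_rot: [3.136, -0.002, 1.567]
ft_force: [-0.0, -0.4, -0.3]
opening: 0.322
```

Run:
```python
from h import *
goal((445.7,-340.1,155.8))
```

```text
t 33.2 grasp [ 445.7 -340.   155.8] rot [ 3.1363e+00 -1.9000e-03  1.5670e+00] tool delta cm [-0.01  0.   -0.  ]
```

Emit:
step_arm --rows '[{"delta_pos":[0,0,-0.5],"spin":0},{"delta_pos":[0,0,-2.0],"spin":0},{"delta_pos":[0,0,-4.0],"spin":0},{"delta_pos":[0,0,-5.5],"spin":0},{"delta_pos":[0,0,-6.0],"spin":0}]'

```text
t: 33.7
eef_pos: [444.5, -340.5, 388.1]
tcp_rot: [3.135, -0.001, 1.567]
ft_force: [0.7, -0.5, -4.7]
opening: 0.322
```

Run:
```python
from h import *
goal((554.1,-40.9,213));print(state()['ft_force'])
```

```text
t 33.7 grasp [ 445.7 -340.3  217.1] rot [ 3.1349e+00 -7.0000e-04  1.5671e+00] tool delta cm [29.98 10.73  0.51]
[ 0.74007396 -0.5154007  -4.69559175]
```

Emit:
step_arm --rows '[{"delta_pos":[1.4,0.5,0],"spin":0},{"delta_pos":[4.2,1.5,0],"spin":0},{"delta_pos":[7.5,2.7,0],"spin":0},{"delta_pos":[11.0,3.95,0],"spin":0},{"delta_pos":[14.5,5.2,0],"spin":0}]'

```text
t: 34.2
eef_pos: [497.3, -193.6, 387.7]
tcp_rot: [3.136, -0.002, 1.567]
ft_force: [0.2, -0.6, -3.0]
opening: 0.325
```

Emit:
step_arm --rows '[{"delta_pos":[3.5,1.25,0],"spin":0},{"delta_pos":[7,2.5,0],"spin":0},{"delta_pos":[10,3.6,0],"spin":0},{"delta_pos":[12,4.3,0],"spin":0},{"delta_pos":[13,4.65,0],"spin":0}]'

```text
t: 34.7
eef_pos: [544.5, -61.4, 387.4]
tcp_rot: [3.137, -0.002, 1.569]
ft_force: [-0.3, -0.1, -4.2]
opening: 0.321
```

Run:
```python
from h import *
goal((554.1,-40.9,163.7));print(state()['ft_force'])
```

```text
t 34.7 grasp [545.2 -61.  216.4] rot [ 3.1374e+00 -2.4000e-03  1.5687e+00] tool delta cm [2.   0.87 5.27]
[-0.32019566 -0.09311753 -4.21609852]
```

Emit:
step_arm --rows '[{"delta_pos":[1.2,0.5,0],"spin":0},{"delta_pos":[2.0,0.87,0.3],"spin":0},{"delta_pos":[2.0,0.87,1.5],"spin":0},{"delta_pos":[2.0,0.87,3],"spin":0},{"delta_pos":[2.0,0.87,3],"spin":0}]'

```text
t: 35.2
eef_pos: [552.8, -41.9, 355.0]
tcp_rot: [3.141, -0.003, 1.568]
ft_force: [-0.5, 1.4, -4.4]
opening: 0.321
```

Run:
```python
from h import *
goal((554.1,-40.9,163.7));print(state()['ft_force'])
```

```text
t 35.2 grasp [552.8 -41.4 184. ] rot [ 3.1414e+00 -2.9000e-03  1.5680e+00] tool delta cm [0.04 0.12 2.03]
[-0.52238278  1.43228049 -4.38216094]
```

Emit:
step_arm --rows '[{"delta_pos":[0.05,0.12,0.6],"spin":0},{"delta_pos":[0.05,0.12,1.3],"spin":0},{"delta_pos":[0.05,0.12,1.8],"spin":0},{"delta_pos":[0.05,0.12,1.85],"spin":0}]'

```text
t: 35.6
eef_pos: [553.9, -41.5, 335.9]
tcp_rot: [-3.141, -0.003, 1.568]
ft_force: [0.4, -0.3, -4.1]
opening: 0.318
```

Emit:
step_arm --rows '[{"delta_pos":[0,0,0.1],"spin":0},{"delta_pos":[0,0,0.15],"spin":0},{"delta_pos":[0,0,0.15],"spin":0}]'

```text
t: 35.9
eef_pos: [554.0, -41.4, 334.9]
tcp_rot: [3.141, -0.003, 1.568]
ft_force: [-0.6, -0.0, 0.3]
opening: 0.321
```

Run:
```python
from h import *
goal((554.1,-40.9,163.7));print(state()['ft_force'])
```

```text
t 35.9 grasp [554.  -40.9 163.9] rot [ 3.1415e+00 -3.0000e-03  1.5679e+00] tool delta cm [0.   0.01 0.02]
[-0.62427775 -0.03509362  0.28755812]
```

Touching, with the weight taken by the mat. Releasing, then retreating upward.

Emit:
step_arm --rows '[{"delta_pos":[0,0,0.03],"spin":0},{"delta_pos":[0,0,0.03],"spin":0}]'

```text
t: 36.1
eef_pos: [554.0, -41.4, 334.9]
tcp_rot: [3.141, -0.003, 1.568]
ft_force: [-0.7, 0.3, 2.3]
opening: 0.32
```

Emit:
step_arm --rows '[{"delta_pos":[0,0,0],"spin":0},{"delta_pos":[0,0,0],"spin":0},{"delta_pos":[0,0,0],"spin":0},{"delta_pos":[0,0,0],"spin":0},{"delta_pos":[0,0,0],"spin":0}]' --jaw 0.9

```text
t: 36.6
eef_pos: [554.0, -41.4, 334.9]
tcp_rot: [3.141, -0.003, 1.568]
ft_force: [0.1, 0.4, 0.1]
opening: 0.682
```

Emit:
step_arm --rows '[{"delta_pos":[0,0,0],"spin":0},{"delta_pos":[0,0,0],"spin":0},{"delta_pos":[0,0,-2],"spin":0},{"delta_pos":[0,0,-5],"spin":0},{"delta_pos":[0,0,-9],"spin":0}]'

```text
t: 37.1
eef_pos: [553.9, -41.7, 424.8]
tcp_rot: [-3.139, -0.003, 1.568]
ft_force: [-0.1, -0.9, -0.6]
opening: 0.9
```

Emit:
step_arm --rows '[{"delta_pos":[-3,0,0],"spin":0},{"delta_pos":[-7,0,0],"spin":0},{"delta_pos":[-11,0,0],"spin":0},{"delta_pos":[-13,0,0],"spin":0},{"delta_pos":[-13,0,0],"spin":0}]'

```text
t: 37.6
eef_pos: [553.3, -174.0, 424.1]
tcp_rot: [-3.139, -0.003, 1.565]
ft_force: [-0.1, 0.1, 0.4]
opening: 0.901
```

Run:
```python
from h import *
s=state();print(s["t"],s["eef_pos"],s["ft_force"],s["opening"])
for n in("scene","side","wrist"):
    i=camera_info(n);p,d=read_camera(n); cv2.imwrite(f"pics/{n}13.png",p); P=cloud(i,d)
    for nm,cx,cy,zt,r in(("pot",538.5,53,145,28),("vase",554.5,-42,183,16.5),("mull",490.5,327,65,14),("dish",643,99,46,26),("jar",664,-57,50,23.5)):
        m=(P[...,2]>zt-3)&(P[...,2]<zt+8)&(np.hypot(P[...,0]-cx,P[...,1]-cy)<r+8)
        k=cv2.findContours(m.astype(np.uint8),0,1)[0]
        if k:
            c=max(k,key=cv2.contourArea).reshape(-1,2)
            X=plane(i,c,zt); e=cv2.minEnclosingCircle(X[:,:2].astype(np.float32)); print(nm,n,np.round(e[0],1),round(e[1],1),len(c))
```

```text
37.6 [ 553.30614508 -173.9763512   424.11054561] [-0.08025297  0.06438656  0.36424564] 0.9005130095416243
pot scene [540.2  52.8] 28.8 82
vase scene [552.5 -38.4] 17.4 47
mull scene [494.2 324.5] 13.8 47
dish scene [643.3  98.1] 25.4 75
jar scene [664.2 -57.3] 24.0 64
vase side [551.6 -44.8] 15.7 30
mull side [491.9 320.2] 14.8 19
dish side [662.4  84.5] 4.1 5
jar side [664.6 -61.1] 23.9 52
vase wrist [551.6 -39.2] 15.9 155
jar wrist [663.3 -56.8] 23.3 132
```

View pics/scene13.png

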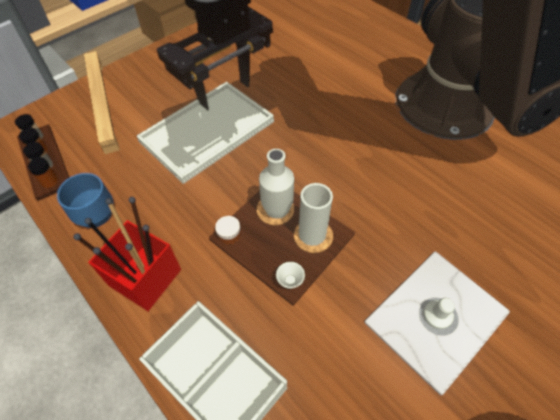

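View pics/side13.png

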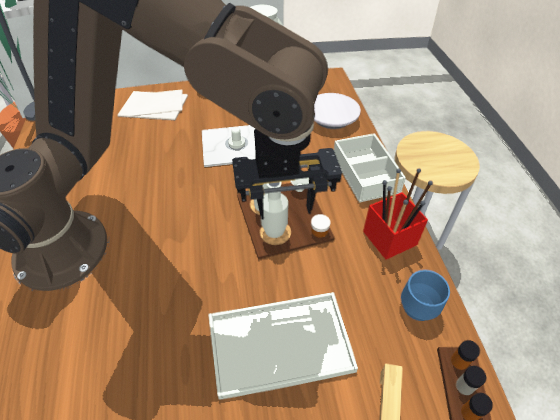

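All three stand upright. In the scene view the vase is at (276,190), the pot at (315,217) and the muller on its spot at (439,313). The dish (290,275) and jar (228,227) haven't moved, and the gripper is clear. Handing in.

```bash
python3 -c "
from cell import *
print(job_done())"
```

```text
the job is handed in; nothing more can be done
None
```

I carried out the whole sequence and handed it in at about 38 s of the 115 s allowed; the hand-in gives no verdict. The vase and brush pot went into the tray, then the muller onto the slab's grey spot. The pot and then the vase went back on their own mats at the positions where I first gripped them. Each was set down only on a felt touch, with no drop or topple seen.

My last checks, against limits of 15 mm for the three pieces and 25 mm for the dish and jar:
- **Vase:** about 1–4 mm from its starting place. The lip fits from the cameras differ by up to 3–4 mm.
- **Brush pot:** within about 2 mm by the scene and wrist cameras. The side camera gave about 5 mm on a partly hidden rim.
- **Muller:** concentric with the spot in the wrist picture, about 1 mm off. The scene fit gave about 4.5 mm and the side fit about 7 mm. The side camera also read about 4–5 mm off the wrist view on several other pieces.
- **Dish and capped jar:** unmoved within about 1 mm. The last side fit on the dish was void because the gripper hid it.
- **Gripper:** open, clear of everything, no force on it.

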